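Wedge the rocking stock stand

TASK

The paper stand on the counter rocks because the levelling foot at its front left corner is too short. Take the loose wooden wedge and push it, thin end first and flat on the counter, straight in under that foot until it jams tight and the foot bears firmly on it, then leave it there. Be gentle: stop as soon as it is tight, do not jack the corner up by more than about a millimetre, and leave everything else on the counter alone.

Things in the scene. Friction and masses are not known exactly. Their poses are not given: they have to be found in the camera images.
- wedge: bare wooden wedge, 150 mm long, 36 mm wide, flat underside, top face sloping evenly from 4 mm thick at the thin end to 24 mm at the heel; about 70 g, balancing some 15 mm to the heel's side of its middle. Origin: centre of the underside. x runs along it towards the thin end, z up. It can be gripped across its 36 mm width near the heel
- wedge_tip (a point): middle of the wedge's thin end, at its underside, 75 mm from the wedge's origin along its x; axes as the wedge
- stand: low grey steel stock stand with paper and a carton on it; fixed, but its left side can be lifted a little. Origin: on the counter straight below the middle of the short foot, at the stand's front left corner. x points horizontally in under the stand, square to its front edge: the wedge goes in along +x. y points to the stand's left, z up. In front of the foot the counter is free
- short_foot (a point): nominal middle of the short foot, 16 mm straight above the stand's origin, fixed there. The foot is a round steel bar 12 mm thick and 34 mm long, lying along the stand's y, seized on an upright screw. The true gap under it is anywhere from 6 to 14 mm, different each time, and is not measured
- deck: the stand's deck, 190 x 265 x 12 mm, top 45 mm above the counter, from 20 mm before to 170 mm behind the foot; goods start 55 mm behind the foot, up to 142 mm high. Origin: on its pivot at the right side, 220 mm from the foot. The foot gives like a spring: 4 to 7 N up before the corner lifts, then 8 N per mm. A wedge pushed in with 14 to 20 N is tight; friction then holds it
- deck_corner (a point): point on the top face of the deck, 45 mm above the counter at rest, at the front edge just before the short foot (stand x = -18 mm, y = 0); it rises as the corner is jacked up
- batten: flat bare-wood batten, a plain cuboid 150 x 36 x 14 mm of the same wood as the wedge, lying near it; not wanted. Origin: centre of the underside; x along its length. Leave it alone
- tape: roll of clear tape lying flat, 90 mm across, 24 mm high, origin under its centre. Leave it alone
- stapler: black desk stapler, about 130 x 34 x 55 mm, origin under its centre, x along it. Leave it alone
- clip_box: small closed plastic box of clips, 70 x 50 x 26 mm, origin under its centre. Leave it alone
- glue: standing glue bottle, 44 mm across, 110 mm high, origin under its centre. Leave it alone
- notebooks: pile of three notebooks, about 150 x 210 x 36 mm, origin under its centre. Leave it alone
- eraser: white eraser, 45 x 22 x 13 mm, origin under its centre. Leave it alone
There are look-alikes about, which are no part of the job. Leave any purple look-alike of the wedge alone.

How it is judged:
By the outcome, as a careful person would: the job done as asked, in the order asked, and still so for the second after the job is handed in, with the robot touching nothing.
It also fails if it takes over 61 s, if anything falls off the work surface, if the arm or the gripper's body presses on something with over 40 N, if the wrist force passes 120 N, or if a joint passes its speed limit or range.

ROBOT

A 7-joint arm with a two-finger parallel gripper is mounted at the origin on the work surface. World frame = base frame: x ahead of the robot, y to its left, z up, the work surface at z = 0. Lengths are in m, angles in rad, forces in N, time in s.
With the tool pointing down it reaches from about 0.4 to 0.85 m from the base axis. Payload 10.4 kg.
Tool frame: the origin (TCP) lies midway between the tips of the shut fingers; the grasp point (between the pads) lies 19 mm behind it; z points along the fingers, y is the line along which they close (so a half turn about z gives the same grasp; the last joint's range is limited). The gripper opens to 87 mm and grips with 3 to 60 N. Pads are 19 mm wide; open, the fingers measure 117 mm over their backs; the gripper's body (75 mm by 190 mm) begins 51 mm behind the grasp point.
Start: joints at [1.211, 0.332, -0.065, 1.46, 0.022, 1.35, -0.088], TCP at [0.207, -0.59, 0.223] pointing down, gripper open.
Joint ranges: [-2.6, 2.6], [-0.5, 2.12], [-1.47, 1.34], [0.16, 2.42], [-1.27, 4.41], [0.06, 2.06], [-2.6, 2.6]. Speed limits (rad/s): [2.22, 2.22, 2.79, 2.79, 3.14, 3.14, 3.14].

INTERFACE

Orientations are given as a unit quaternion [x, y, z, w].
In Python, from bench import sensors, eyes, order gives the robot as it stands.
- The arm moves only by the tool arm_command, never from a script. Its argument "steps" is a list of rows, each an object with "rot": the turn, a rotation vector about the world's x, y, z in degrees, a list of three; "slide": the shift along the world's x, y, z in m, a list of three; "grip": the opening, from 0 (shut) to 1 (fully open). A call has exactly 8 rows; each row shifts and turns the commanded pose from where the row before left it; what a row does not reach is not made up. A row lasts 1/8 s, in which the tool goes at most 62.5 mm and 10.7 degrees, less where a joint would pass 70% of its speed; a pose out of reach is approached as far as the arm can. A call with a gripper value outside its range is refused whole. The fingers move at their own pace and stop on an object; "newtons" is the grip in N (left out, the last holds). Time passes only in rows, so rows that do not move let the fingers close, or fill a call up. It gives the time, the measured TCP pose, the force, the opening and the grip force at its end, in the units of the state.
- sensors.read_state(): the state, without advancing time (a new reading comes with each control period).
- eyes.camera(name): name is "scene" or "side" or "wrist"; returns a dict with "pixels" (420x560x3 uint8, red, green, blue), "intrinsics" (3x3 intrinsics, pixels), "k1" (the pictures are not rectified: a ray, as slopes to the right and down, at radius r is drawn at 1 + k1 r^2 times it, then the intrinsics apply), "pose" (4x4, takes a point from camera to world coordinates). Camera axes: x right, y down, z forward; pixel columns grow to the right and rows downward; lengths in m; the calibration is good to about 2 mm. A picture is of the moment at which its call begins. There is no depth.
- order.close_job(): hands the job in; it is judged then, once.
Trained networks look in a picture, given as the dict that the camera call returned (one of the last four; its "shot" number tells which), for a name from the list of things; names that differ only in an ending like _2 or _b are one class to them, and where a whole thing is asked for, a point or a joint stands for the part that bears it (a point fixed in the world has none). Each returns a list of dicts, best first, with "conf" (0 to 1); they miss things now and then, are a little off and sometimes report something else, mostly with a low value. They report only what shows in the picture. A call takes as long as a camera call. They do not tell look-alikes from the thing itself.
- eyes.look_for(name, picture): "bbox" ([left, top, right, bottom] in pixels, round what is visible of it).
The state is a dict: "time": time; "joint_positions": joint angles; "joint_vel": joint speeds; "joint_torque": joint torques, N m; "ee_pos": TCP position; "eef_rot": TCP orientation; "ft_force": force on the tool from outside, world axes, zero at the start; "torque": the same for the moment, N m; "width": finger opening in m; "grip_force": force on a finger pad.
Only numpy, scipy, OpenCV 4.12 (cv2) and the standard library are available. Lean on these libraries where they do the work, as an engineer would, in place of code of your own. Each camera call takes 0.05 s, during which the arm holds its last target. There are 200 camera calls.

## Working session

There is one attempt and no reset: what is moved stays moved. The work goes in short steps, Python scripts to look and compute and a tool call to move; the robot and the scene stay as the last step left them, time stands still between calls to the robot, and variables do not carry over. Pictures are saved under pics/ and viewed, at most 10 in all, crops included, and the job is handed in when it is done.

Besides the shell and the picture viewer there is one more tool, called after "Request:" as name([rows], argument=value, ...), one row to a line, values as JSON. arm_command: Moves the arm, as the interface text tells. Its arguments: {"type":"object","properties":{"steps":{"type":"array","items":{"type":"object","properties":{"rot":{"type":"array","items":{"type":"number"}},"slide":{"type":"array","items":{"type":"number"}},"grip":{"type":"number"}}}},"newtons":{"type":"number"}},"required":["steps"]}

```bash
mkdir -p pics; cat > h.py <<'E'
import numpy as np, cv2
from bench import sensors, eyes, order
def snap(n,f=None):
    p=eyes.camera(n)
    if f: cv2.imwrite('pics/'+f,cv2.cvtColor(p['pixels'],cv2.COLOR_RGB2BGR))
    return p
def ray(p,uv):
    K=p['intrinsics'];k=p['k1']
    d=np.array([(uv[0]-K[0][2])/K[0][0],(uv[1]-K[1][2])/K[1][1]]);s=d.copy()
    for _ in range(30): s=d/(1+k*(s@s))
    T=np.array(p['pose']);return T[:3,3],T[:3,:3]@np.array([*s,1])
def onz(p,uv,z=0):
    o,d=ray(p,uv);return o+d*(z-o[2])/d[2]
def proj(p,X):
    T=np.array(p['pose']);c=T[:3,:3].T@(np.array(X)-T[:3,3]);s=c[:2]/c[2];s=s*(1+p['k1']*(s@s));K=np.array(p['intrinsics'])
    return K[:2,:2]@s+K[:2,2]
E
python3 - <<'E'
from h import *
a=snap('scene','a.png');b=snap('side','b.png')
for n,p in (('scene',a),('side',b)):
    print(n,np.round(p['pose'],3).tolist(),np.round(p['intrinsics'],1).tolist(),p['k1'])
    for t in ['wedge','batten','deck','stand','wedge_tip']:
        for r in eyes.look_for(t,p)[:3]: print(n,t,np.round(r['bbox']),round(r['conf'],2))
s=sensors.read_state();print(s['time'],s['ee_pos'],s['eef_rot'],s['ft_force'],s['width'])
E
```

```text
scene [[0.682, 0.625, -0.381, 1.079], [0.732, -0.591, 0.34, -0.438], [-0.013, -0.511, -0.86, 1.334], [0.0, 0.0, 0.0, 1.0]] [[459.6, 0.0, 281.4], [0.0, 459.6, 211.6], [0.0, 0.0, 1.0]] -0.1456741896392729
scene wedge [282. 125. 325. 138.] 0.67
scene wedge [289. 206. 330. 241.] 0.59
scene wedge [325. 182. 362. 204.] 0.55
scene batten [304. 148. 338. 180.] 0.78
scene deck [202. 243. 314. 340.] 0.94
scene deck [205. 241. 312. 339.] 0.71
scene stand [209. 241. 312. 338.] 0.8
scene wedge_tip [324. 177. 363. 204.] 0.95
scene wedge_tip [289. 204. 328. 241.] 0.64
scene wedge_tip [283. 127. 328. 136.] 0.54
side [[-0.837, -0.392, 0.381, 0.083], [-0.547, 0.604, -0.579, 0.789], [-0.003, -0.694, -0.72, 0.959], [0.0, 0.0, 0.0, 1.0]] [[443.4, 0.0, 273.7], [0.0, 443.4, 206.6], [0.0, 0.0, 1.0]] 0.0010158098862998604
side wedge [192. 250. 249. 296.] 0.95
side wedge [259. 334. 325. 381.] 0.76
side wedge [236. 208. 276. 247.] 0.68
side batten [238. 107. 330. 193.] 0.69
side batten [239. 275. 278. 333.] 0.59
side deck [237. 106. 336. 194.] 0.57
side stand [236. 104. 337. 200.] 0.86
side wedge_tip [194. 252. 243. 294.] 0.83
side wedge_tip [236. 209. 276. 248.] 0.76
side wedge_tip [262. 331. 326. 381.] 0.64
0.6 [ 0.2065587  -0.58988952  0.22256124] [9.85851310e-01 1.67622172e-01 2.99860380e-05 2.61851378e-05] [-0.34981034 -0.36985741  1.02300744] 0.08693148722015986
```

View pics/a.png

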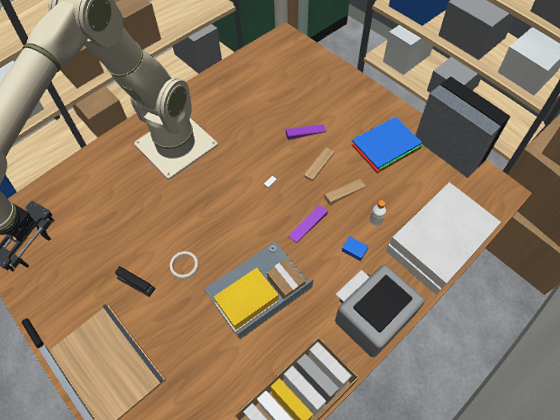

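View pics/b.png

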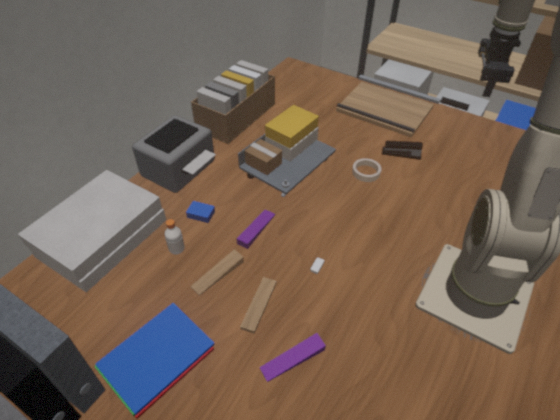

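```bash
python3 - <<'E'
from h import *
a=cv2.imread('pics/a.png');b=cv2.imread('pics/b.png')
r=lambda i,y,x,h,w,s:cv2.resize(i[y:y+h,x:x+w],(int(w*s),int(h*s)),interpolation=cv2.INTER_CUBIC)
t=np.hstack([r(a,140,290,75,100,4),r(b,240,180,75,100,4)])
u=np.hstack([r(a,230,195,100,133,3),r(b,100,225,100,133,3)])
u=cv2.resize(u,(800,300));cv2.imwrite('pics/c.png',np.vstack([t,u]))
p=snap('scene')
for n,q in dict(ring=(273,248),A1=(309,176),A2=(331,151),B1=(328,198),B2=(362,183)).items(): print(n,onz(p,q,.045 if n=='ring' else 0.01))
p=snap('side')
for n,q in dict(ring=(285,184),A1=(272,280),A2=(248,325),B1=(196,286),B2=(241,256)).items(): print(n,onz(p,q,.045 if n=='ring' else 0.01))
E
```

```text
ring [ 0.58632318 -0.03697192  0.045     ]
A1 [0.45239052 0.25555381 0.01      ]
A2 [0.42845639 0.39244217 0.01      ]
B1 [0.56195295 0.23817507 0.01      ]
B2 [0.60050898 0.36926841 0.01      ]
ring [ 0.58985732 -0.04384781  0.045     ]
A1 [0.44618794 0.24648826 0.01      ]
A2 [0.4238409  0.38383564 0.01      ]
B1 [0.59776857 0.36672168 0.01      ]
B2 [0.55828751 0.22737311 0.01      ]
```

View pics/c.png

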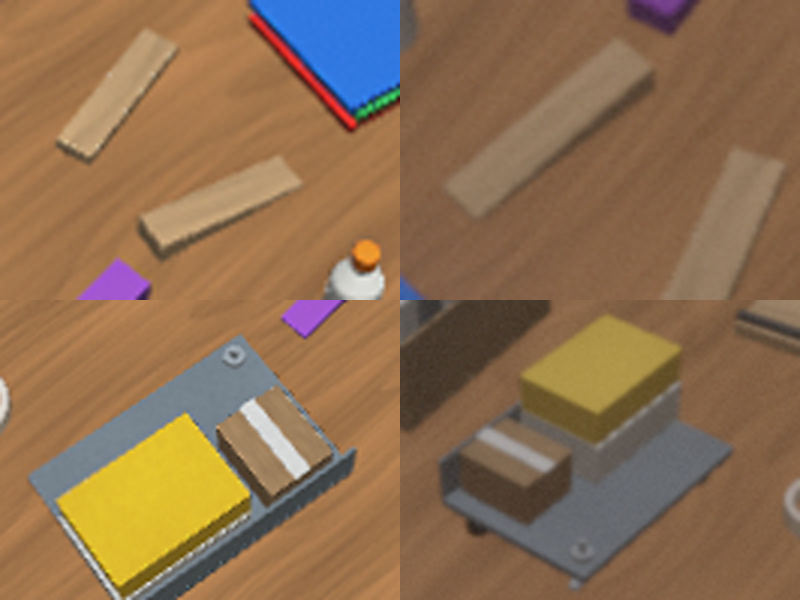

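```bash
python3 - <<'E'
from h import *
a=snap('scene');b=snap('side')
for n,p,L in (('scene',a,dict(FR=(205,289.3),FL=(275,242.7))),('side',b,dict(FL=(286,192.7),FR=(335.3,150),BL=(240,163)))):
    W={k:onz(p,q,.045) for k,q in L.items()}
    print(n,{k:np.round(v,3) for k,v in W.items()})
    d=W['FL']-W['FR'];print(np.linalg.norm(d),'stand x yaw',np.degrees(np.arctan2(d[1],d[0]))-90)
    for t in ['eraser','glue','stapler','tape','clip_box']:
        for r in eyes.look_for(t,p)[:1]:
            l,u,rr,d=r['bbox'];print(t,np.round(onz(p,((l+rr)/2,(u+d)/2),.01),3),round(r['conf'],2))
E
```

```text
scene {'FR': array([ 0.548, -0.279,  0.045]), 'FL': array([ 0.577, -0.02 ,  0.045])}
0.2601747405306483 stand x yaw -6.287922727258689
eraser [0.714 0.32  0.01 ] 0.68
glue [0.711 0.313 0.01 ] 0.85
stapler [ 0.365 -0.424  0.01 ] 0.89
tape [ 0.42 -0.27  0.01] 0.75
side {'FL': array([ 0.567, -0.014,  0.045]), 'FR': array([ 0.538, -0.27 ,  0.045]), 'BL': array([ 0.761, -0.049,  0.045])}
0.25795652362394716 stand x yaw -6.478735594951402
eraser [0.377 0.148 0.01 ] 0.71
glue [0.751 0.276 0.01 ] 0.87
stapler [ 0.36  -0.428  0.01 ] 0.65
tape [ 0.426 -0.272  0.01 ] 0.98
clip_box [ 0.424 -0.277  0.01 ] 0.37
```

Request:
arm_command([
  {"slide": [0.04,0.03,0.02],"rot": [0,0,7]},
  {"slide": [0.04,0.045,0.02],"rot": [0,0,7]},
  {"slide": [0.04,0.045,0.02],"rot": [0,0,7]},
  {"slide": [0.035,0.05,0],"rot": [0,0,7]},
  {"slide": [0.03,0.05,0],"rot": [0,0,7]},
  {"slide": [0.02,0.055,0],"rot": [0,0,7]},
  {"slide": [0.02,0.055,0],"rot": [0,0,7]},
  {"slide": [0.02,0.055,0],"rot": [0,0,6]},
])

```text
schema error: expected keys rot, slide, grip
```

Request:
arm_command([
  {"slide": [0.04,0.03,0.02],"rot": [0,0,7],"grip": 1},
  {"slide": [0.04,0.045,0.02],"rot": [0,0,7],"grip": 1},
  {"slide": [0.04,0.045,0.02],"rot": [0,0,7],"grip": 1},
  {"slide": [0.035,0.05,0],"rot": [0,0,7],"grip": 1},
  {"slide": [0.03,0.05,0],"rot": [0,0,7],"grip": 1},
  {"slide": [0.02,0.055,0],"rot": [0,0,7],"grip": 1},
  {"slide": [0.02,0.055,0],"rot": [0,0,7],"grip": 1},
  {"slide": [0.02,0.055,0],"rot": [0,0,6],"grip": 1},
])

```text
time: 2.3
ee_pos: [0.4508, -0.2044, 0.2822]
eef_rot: [0.796, 0.605, 0.0, 0.0]
ft_force: [0.4, -1.1, 0.5]
width: 0.0871
grip_force: 0.0
```

Request:
arm_command([
  {"slide": [0.014,0.05,0],"rot": [0,0,0],"grip": 1},
  {"slide": [0.014,0.055,0],"rot": [0,0,0],"grip": 1},
  {"slide": [0.014,0.055,0],"rot": [0,0,0],"grip": 1},
  {"slide": [0.014,0.055,0],"rot": [0,0,0],"grip": 1},
  {"slide": [0.014,0.055,0],"rot": [0,0,0],"grip": 1},
  {"slide": [0.014,0.055,0],"rot": [0,0,0],"grip": 1},
  {"slide": [0.014,0.055,-0.02],"rot": [0,0,0],"grip": 1},
  {"slide": [0.014,0.055,-0.02],"rot": [0,0,0],"grip": 1},
])

```text
time: 3.3
ee_pos: [0.5631, 0.2302, 0.2417]
eef_rot: [0.797, 0.603, 0.0, 0.0]
ft_force: [1.8, -0.4, 0.9]
width: 0.0868
grip_force: 0.0
```

```bash
python3 - <<'E'
from h import *
p=snap('wrist','d.png')
s=sensors.read_state();print(s['ee_pos'],s['eef_rot'],np.round(p['pose'],3).tolist())
for t in ['wedge','batten']:
    for r in eyes.look_for(t,p)[:3]: print(t,np.round(r['bbox']),round(r['conf'],2))
E
```

```text
[0.56054665 0.23810414 0.23782722] [ 7.94924816e-01  6.06702414e-01 -5.86872056e-04 -2.52456187e-03] [[0.962, -0.262, -0.07, 0.581], [-0.272, -0.93, -0.246, 0.296], [-0.0, 0.256, -0.967, 0.404], [0.0, 0.0, 0.0, 1.0]]
wedge [  0.  42.  40. 181.] 0.83
wedge [288. 203. 350. 316.] 0.7
wedge [257.  43. 300. 190.] 0.58
batten [100.  67. 198. 200.] 0.58
```

View pics/d.png

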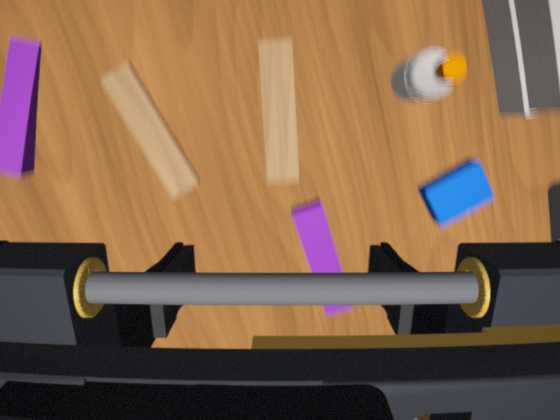

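```bash
python3 - <<'E'
from h import *
p=snap('wrist')
for q in [(282,183),(277,40)]:
  for z in (0.004,.024): print(q,z,np.round(onz(p,q,z),4))
h=onz(p,(282,183),.024);t=onz(p,(277,39),.004)
c=(h+t)/2;yaw=np.arctan2(*(t-h)[1::-1]);print(c,np.degrees(yaw),np.linalg.norm((t-h)[:2]))
ims=[p['pixels'][:,:,::-1].copy(),cv2.imread('pics/a.png'),cv2.imread('pics/b.png')]
ps=[p,snap('scene'),snap('side')]
R=np.array([[np.cos(yaw),-np.sin(yaw)],[np.sin(yaw),np.cos(yaw)]])
out=[]
for i,(im,q,(x,y,w,hh)) in enumerate(zip(ims,ps,[(200,20,160,180),(310,165,66,75),(180,240,80,90)])):
  s=530/hh if 0 else 3
  s={0:3,1:7,2:6}[i] 
  crop=cv2.resize(im[y:y+hh,x:x+w],None,fx=s,fy=s,interpolation=cv2.INTER_CUBIC)
  P=lambda a,b,z:tuple(int(v) for v in (proj(q,[*(c[:2]+R@np.array([a,b])),z])-[x,y]+.5)*s)
  for sg in (-1,1):
    cv2.line(crop,P(-.075,sg*.018,.024),P(.075,sg*.018,.004),(0,0,255),1)
    cv2.line(crop,P(-.075,sg*.018,.0),P(.075,sg*.018,0),(255,0,0),1)
    cv2.line(crop,P(-.075,sg*.018,.024),P(-.075,sg*.018,0),(0,255,0),1)
  out.append(cv2.resize(crop,(266,300) if 0 else (int(w*s*500/(hh*s)*.55),int(500*.55))))
cv2.imwrite('pics/e.png',cv2.resize(np.hstack(out),None,fx=1.08,fy=1.08))
print(np.hstack(out).shape)
E
```

```text
(282, 183) 0.004 [0.5592 0.2292 0.004 ]
(282, 183) 0.024 [0.5602 0.2327 0.024 ]
(277, 40) 0.004 [0.5949 0.3794 0.004 ]
(277, 40) 0.024 [0.5941 0.3753 0.024 ]
[0.5777098  0.30651284 0.014     ] 76.67645327581904 0.151696815642926
(275, 730, 3)
```

View pics/e.png

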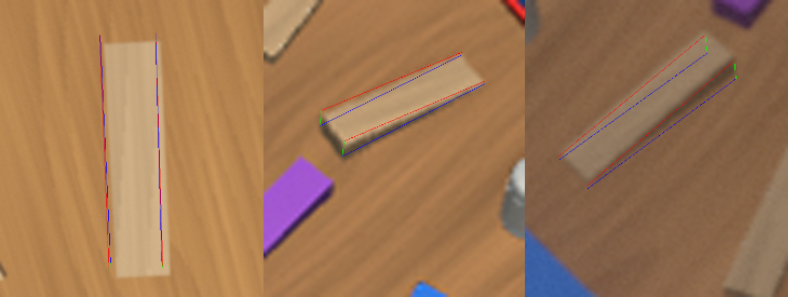

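```bash
python3 - <<'E'
from h import *
p=snap('wrist','f.png')
s=sensors.read_state();print(s['ee_pos'],s['eef_rot'],s['ft_force'])
h=onz(p,(286.7,186.7),.024);t=onz(p,(279.7,45.5),.004)
yaw=np.arctan2(*(t-h)[1::-1]);print(h,t,(h+t)/2,np.degrees(yaw),np.linalg.norm((t-h)[:2]))
q=np.array(s['eef_rot']);print('tooly',2*np.degrees(np.arctan2(q[1],q[0]))-90)
c=(h+t)/2;print('grasp',c[:2]-.052*np.array([np.cos(yaw),np.sin(yaw)]))
E
```

```text
[0.56294412 0.22733697 0.2425684 ] [7.97695325e-01 6.03060310e-01 2.93722761e-04 5.87195685e-04] [0.44882628 0.30047947 0.23807547]
[0.56674727 0.22197854 0.024     ] [0.60009669 0.36837548 0.004     ] [0.58342198 0.29517701 0.014     ] 77.16693682789933 0.15014742298367603
tooly -15.82119726441357
grasp [0.5718722 0.2444759]
```

Request:
arm_command([
  {"slide": [0.009,0.017,-0.03],"rot": [0,0,3],"grip": 1},
  {"slide": [0,0,-0.04],"rot": [0,0,0],"grip": 1},
  {"slide": [0,0,-0.04],"rot": [0,0,0],"grip": 1},
  {"slide": [0,0,-0.04],"rot": [0,0,0],"grip": 1},
  {"slide": [0,0,-0.03],"rot": [0,0,0],"grip": 1},
  {"slide": [0,0,-0.01],"rot": [0,0,0],"grip": 0.8},
  {"slide": [0,0,0],"rot": [0,0,0],"grip": 0.8},
  {"slide": [0,0,0],"rot": [0,0,0],"grip": 0.8},
])

```text
time: 4.65
ee_pos: [0.5724, 0.2459, 0.0537]
eef_rot: [0.781, 0.624, 0.001, 0.0]
ft_force: [0.1, -0.0, -0.4]
width: 0.0708
grip_force: 0.0
```

```bash
python3 - <<'E'
from h import *
p=snap('wrist','g.png')
s=sensors.read_state();print(s['ee_pos'],s['eef_rot'],s['width'])
print('proj of grasp pt', proj(p,[.572,.2445,.02]))
E
```

```text
[0.57228496 0.24596754 0.05358256] [7.81118135e-01 6.24382101e-01 1.11107480e-03 4.65252428e-04] 0.07065904827627816
proj of grasp pt [282.1525782  240.63674855]
```

View pics/g.png

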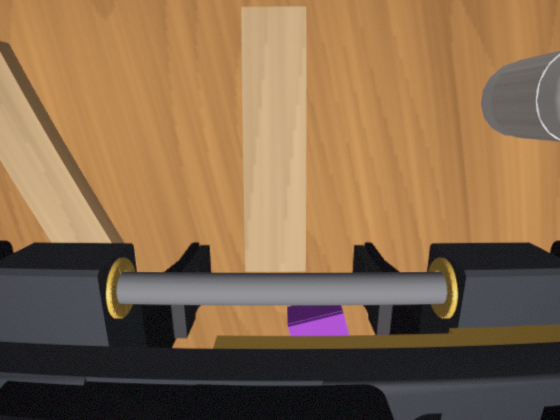

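Request:
arm_command([
  {"slide": [-0.003,0,-0.015],"rot": [0,0,0],"grip": 0.8},
  {"slide": [0,0,-0.015],"rot": [0,0,0],"grip": 0.8},
  {"slide": [0,0,-0.013],"rot": [0,0,0],"grip": 0.8},
  {"slide": [0,0,-0.005],"rot": [0,0,0],"grip": 0.8},
  {"slide": [0,0,0],"rot": [0,0,0],"grip": 0.5},
  {"slide": [0,0,0],"rot": [0,0,0],"grip": 0.3},
  {"slide": [0,0,0],"rot": [0,0,0],"grip": 0.3},
  {"slide": [0,0,0],"rot": [0,0,0],"grip": 0.3},
], newtons=25)

```text
time: 5.7
ee_pos: [0.5686, 0.2458, 0.0043]
eef_rot: [0.781, 0.625, 0.0, 0.0]
ft_force: [-0.8, -0.2, 0.1]
width: 0.0377
grip_force: 0.0
```

Request:
arm_command([
  {"slide": [0,0,0],"rot": [0,0,0],"grip": 0.3},
  {"slide": [0,0,0],"rot": [0,0,0],"grip": 0.3},
  {"slide": [0,0,0.02],"rot": [0,0,0],"grip": 0.3},
  {"slide": [0,0,0.03],"rot": [0,0,0],"grip": 0.3},
  {"slide": [0,0,0.03],"rot": [0,0,0],"grip": 0.3},
  {"slide": [-0.02,0,0],"rot": [0,0,-5],"grip": 0.3},
  {"slide": [-0.02,-0.03,0],"rot": [0,0,-8],"grip": 0.3},
  {"slide": [-0.02,-0.03,0],"rot": [0,0,-8],"grip": 0.3},
], newtons=30)

```text
time: 6.7
ee_pos: [0.5077, 0.1856, 0.085]
eef_rot: [0.883, 0.47, 0.0, 0.0]
ft_force: [-0.5, 0.7, -1.2]
width: 0.0356
grip_force: 30.0
```

Request:
arm_command([
  {"slide": [-0.02,-0.035,0],"rot": [0,0,-9],"grip": 0.3},
  {"slide": [-0.02,-0.035,0],"rot": [0,0,-9],"grip": 0.3},
  {"slide": [-0.02,-0.035,0],"rot": [0,0,-9],"grip": 0.3},
  {"slide": [-0.015,-0.035,0],"rot": [0,0,-9],"grip": 0.3},
  {"slide": [-0.011,-0.034,0],"rot": [0,0,-9],"grip": 0.3},
  {"slide": [0,-0.033,0],"rot": [0,0,-9],"grip": 0.3},
  {"slide": [0,0,0],"rot": [0,0,-9],"grip": 0.3},
  {"slide": [0,0,0],"rot": [0,0,0],"grip": 0.3},
])

```text
time: 7.7
ee_pos: [0.4226, -0.0211, 0.0849]
eef_rot: [0.998, -0.058, 0.001, 0.0]
ft_force: [-1.0, 0.9, -0.8]
width: 0.0356
grip_force: 30.0
```

```bash
python3 - <<'E'
from h import *
p=snap('wrist');a=snap('scene');b=snap('side')
r=lambda i,y,x,h,w,s:cv2.resize(i['pixels'][y:y+h,x:x+w,::-1],(w*s,h*s),interpolation=cv2.INTER_CUBIC)
t=np.hstack([r(a,180,180,60*2,133,3),r(b,150,225,120,133,3)])
w=p['pixels'][:240,:,::-1]
cv2.imwrite('pics/i.png',np.vstack([t,cv2.copyMakeBorder(w,0,0,0,t.shape[1]-560,0)]))
s=sensors.read_state();print(s['time'],s['ee_pos'],s['width'],s['grip_force'],s['ft_force'])
q=np.array(s['eef_rot']);print('tooly',2*np.degrees(np.arctan2(q[1],q[0]))-90,q)
E
```

```text
7.85 [ 0.42251346 -0.02065353  0.08436512] 0.035750372065671464 29.99476231634617 [-1.2056343   0.03102686 -0.6097045 ]
tooly -96.45200248328835 [ 9.98415304e-01 -5.62745975e-02  2.23355208e-04  3.64414812e-05]
```

View pics/i.png

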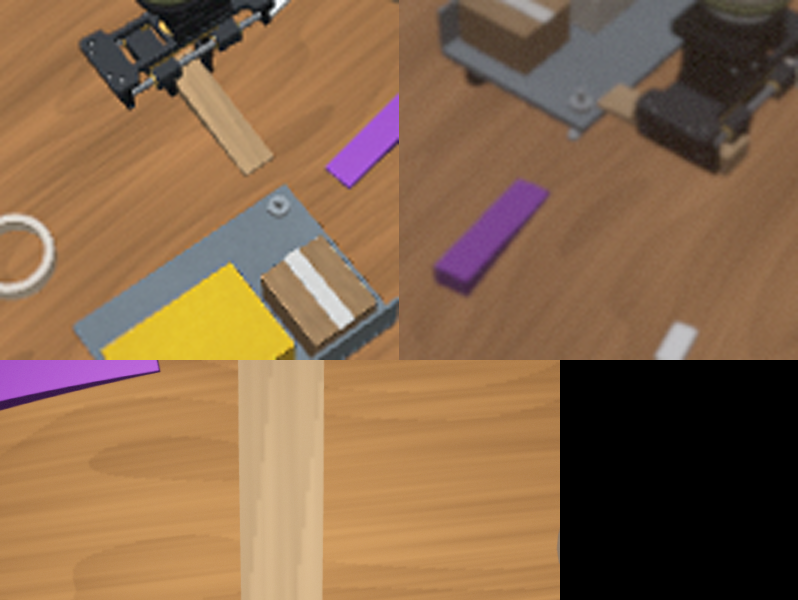

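Request:
arm_command([
  {"slide": [0,0,-0.03],"rot": [0,0,0],"grip": 0.3},
  {"slide": [0,0,-0.025],"rot": [0,0,0],"grip": 0.3},
  {"slide": [0,0,-0.015],"rot": [0,0,0],"grip": 0.3},
  {"slide": [0,0,-0.008],"rot": [0,0,0],"grip": 0.3},
  {"slide": [0,0,-0.002],"rot": [0,0,0],"grip": 0.3},
  {"slide": [0,0,0],"rot": [0,0,0],"grip": 0.3},
  {"slide": [0,0,0],"rot": [0,0,0],"grip": 0.48},
  {"slide": [0,0,0],"rot": [0,0,0],"grip": 0.48},
])

```text
time: 8.85
ee_pos: [0.4228, -0.0213, 0.0044]
eef_rot: [0.998, -0.058, 0.0, 0.0]
ft_force: [-0.1, 1.2, 0.6]
width: 0.0412
grip_force: 0.0
```

Request:
arm_command([
  {"slide": [0,0,0],"rot": [0,0,0],"grip": 0.3},
  {"slide": [0,0,0],"rot": [0,0,0],"grip": 0.3},
  {"slide": [0,0,0],"rot": [0,0,0],"grip": 0.3},
  {"slide": [0,0,0],"rot": [0,0,0],"grip": 0.3},
  {"slide": [0.01,-0.0011,0],"rot": [0,0,0],"grip": 0.3},
  {"slide": [0.01,-0.0011,0],"rot": [0,0,0],"grip": 0.3},
  {"slide": [0.01,-0.0011,0],"rot": [0,0,0],"grip": 0.3},
  {"slide": [0,0,0],"rot": [0,0,0],"grip": 0.3},
], newtons=40)

```text
time: 9.85
ee_pos: [0.4527, -0.0244, 0.004]
eef_rot: [0.998, -0.058, -0.0, -0.0]
ft_force: [-0.3, 0.4, 4.2]
width: 0.0357
grip_force: 40.1
```

```bash
python3 - <<'E'
from h import *
a=snap('scene');b=snap('side')
r=lambda i,y,x,h,w,s:cv2.resize(i['pixels'][y:y+h,x:x+w,::-1],(w*s,h*s),interpolation=cv2.INTER_CUBIC)
cv2.imwrite('pics/j.png',np.hstack([r(a,210,230,80,66,6),r(b,150,250,80,66,6)]))
s=sensors.read_state();print(s['time'],s['ee_pos'],s['width'],s['grip_force'],s['ft_force'],s['torque'])
for P in ([.588,-.0405,.045],): print(proj(a,P),proj(b,P))
E
```

```text
9.95 [ 0.45266129 -0.02446379  0.00402332] 0.03593767639666272 40.12063049362041 [0.30197207 0.05736195 2.17652227] [ 0.04040826 -0.09856537 -0.04273217]
[272.52797649 249.05000302] [284.93071919 184.87146262]
```

View pics/j.png

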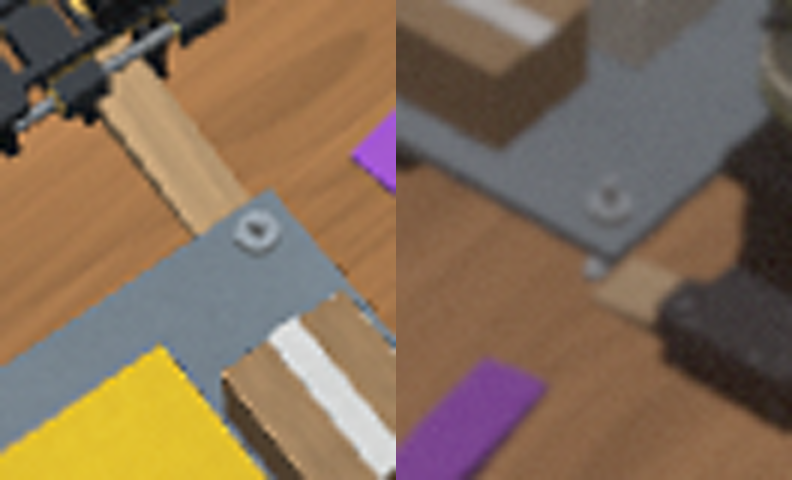

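```bash
python3 - <<'E'
from h import *
b=snap('side')
print(proj(b,[.590,-.0236,.016]),onz(b,(283.2,194.2),.016),onz(b,(285.2,183.5),.047))
a=snap('scene');print(onz(a,(230+257/6,210+231/6),.047))
E
```

```text
[281.25879802 194.81545428] [ 0.58648751 -0.0290475   0.016     ] [ 0.58941123 -0.04421039  0.047     ]
[ 0.58800963 -0.03914053  0.047     ]
```

Request:
arm_command([
  {"slide": [0.004,-0.0006,0],"rot": [0,0,0],"grip": 0.3},
  {"slide": [0.004,-0.0006,0],"rot": [0,0,0],"grip": 0.3},
  {"slide": [0.004,-0.0006,0],"rot": [0,0,0],"grip": 0.3},
  {"slide": [0.004,-0.0006,0],"rot": [0,0,0],"grip": 0.3},
  {"slide": [0.004,-0.0006,0],"rot": [0,0,0],"grip": 0.3},
  {"slide": [0.002,-0.0002,0],"rot": [0,0,0],"grip": 0.3},
  {"slide": [0,0,0],"rot": [0,0,0],"grip": 0.3},
  {"slide": [0,0,0],"rot": [0,0,0],"grip": 0.3},
])

```text
time: 11.05
ee_pos: [0.4727, -0.0275, 0.004]
eef_rot: [0.998, -0.058, -0.002, 0.0]
ft_force: [-10.6, 0.6, 14.6]
width: 0.0358
grip_force: 40.1
```

Request:
arm_command([
  {"slide": [0.002,-0.0002,0],"rot": [0,0,0],"grip": 0.3},
  {"slide": [0.002,-0.0002,0],"rot": [0,0,0],"grip": 0.3},
  {"slide": [0.002,-0.0003,0],"rot": [0,0,0],"grip": 0.3},
  {"slide": [0.002,-0.0002,0],"rot": [0,0,0],"grip": 0.3},
  {"slide": [0,0,0],"rot": [0,0,0],"grip": 0.3},
  {"slide": [0,0,0],"rot": [0,0,0],"grip": 0.3},
  {"slide": [0,0,0],"rot": [0,0,0],"grip": 0.3},
  {"slide": [0,0,0],"rot": [0,0,0],"grip": 0.3},
])

```text
time: 12.05
ee_pos: [0.4756, -0.0279, 0.0033]
eef_rot: [0.998, -0.058, -0.007, 0.001]
ft_force: [-32.6, 5.2, 37.3]
width: 0.0352
grip_force: 40.0
```

Request:
arm_command([
  {"slide": [-0.003,0.0004,0],"rot": [0,0,0],"grip": 0.3},
  {"slide": [-0.003,0.0003,0],"rot": [0,0,0],"grip": 0.3},
  {"slide": [-0.001,0,0],"rot": [0,0,0],"grip": 0.3},
  {"slide": [0,0,0],"rot": [0,0,0],"grip": 0.3},
  {"slide": [0,0,0],"rot": [0,0,0],"grip": 0.3},
  {"slide": [0,0,0],"rot": [0,0,0],"grip": 0.3},
  {"slide": [0,0,0],"rot": [0,0,0],"grip": 0.3},
  {"slide": [0,0,0],"rot": [0,0,0],"grip": 0.3},
])

```text
time: 13.05
ee_pos: [0.4755, -0.0279, 0.004]
eef_rot: [0.998, -0.058, 0.0, 0.0]
ft_force: [3.5, 1.0, -5.0]
width: 0.0357
grip_force: 40.0
```

```bash
python3 - <<'E'
from h import *
a=snap('scene');b=snap('side')
r=lambda i,y,x,h,w,s:cv2.resize(i['pixels'][y:y+h,x:x+w,::-1],(w*s,h*s),interpolation=cv2.INTER_CUBIC)
cv2.imwrite('pics/k.png',np.hstack([r(a,210,230,80,66,6),r(b,160,260,60,49,8)]))
s=sensors.read_state();print(s['time'],s['ee_pos'],s['eef_rot'],s['ft_force'],s['torque'])
E
```

```text
13.15 [ 0.47544106 -0.02791885  0.0039978 ] [ 9.98291925e-01 -5.84228252e-02  7.09948375e-05  2.89694855e-05] [ 3.39446875  1.3574814  -5.36861518] [ 0.36284785 -0.28169948  0.25801807]
```

View pics/k.png

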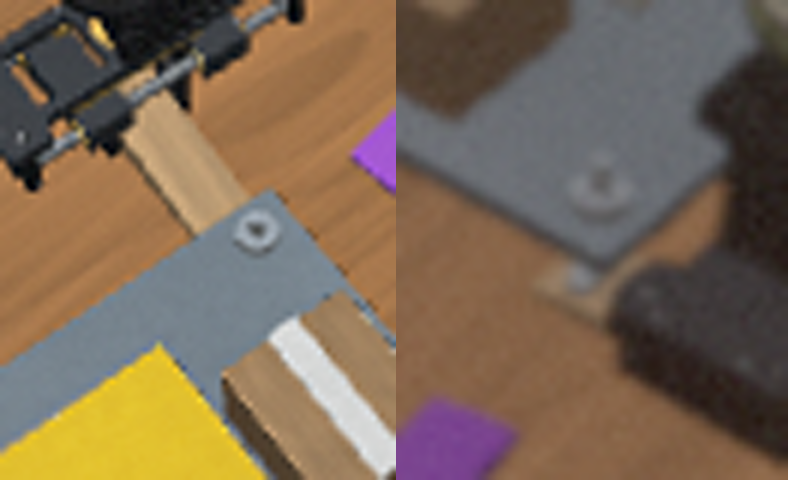

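Request:
arm_command([
  {"slide": [0,0,0],"rot": [0,0,0],"grip": 0.6},
  {"slide": [0,0,0],"rot": [0,0,0],"grip": 0.6},
  {"slide": [0,0,0],"rot": [0,0,0],"grip": 0.6},
  {"slide": [0,0,0.015],"rot": [0,0,0],"grip": 0.6},
  {"slide": [0,0,0.025],"rot": [0,0,0],"grip": 0.6},
  {"slide": [-0.025,0.0028,0],"rot": [0,0,0],"grip": 0.3},
  {"slide": [-0.025,0.0028,0],"rot": [0,0,0],"grip": 0},
  {"slide": [0,0,0],"rot": [0,0,0],"grip": 0},
])

```text
time: 14.15
ee_pos: [0.4245, -0.0225, 0.0448]
eef_rot: [0.998, -0.058, 0.0, 0.001]
ft_force: [-0.3, 0.2, -0.7]
width: 0.0299
grip_force: 0.0
```

```bash
python3 - <<'E'
from h import *
a=snap('scene');b=snap('side')
r=lambda i,y,x,h,w,s:cv2.resize(i['pixels'][y:y+h,x:x+w,::-1],(w*s,h*s),interpolation=cv2.INTER_CUBIC)
cv2.imwrite('pics/l.png',np.hstack([r(a,190,220,80,66,6),r(b,160,260,60,49,8)]))
s=sensors.read_state();print(s['time'],s['ee_pos'],s['ft_force'],s['width'])
E
```

```text
14.25 [ 0.42626629 -0.02250345  0.04489844] [-0.02680259  0.03130847  0.41972242] 0.021882947067160874
```

View pics/l.png

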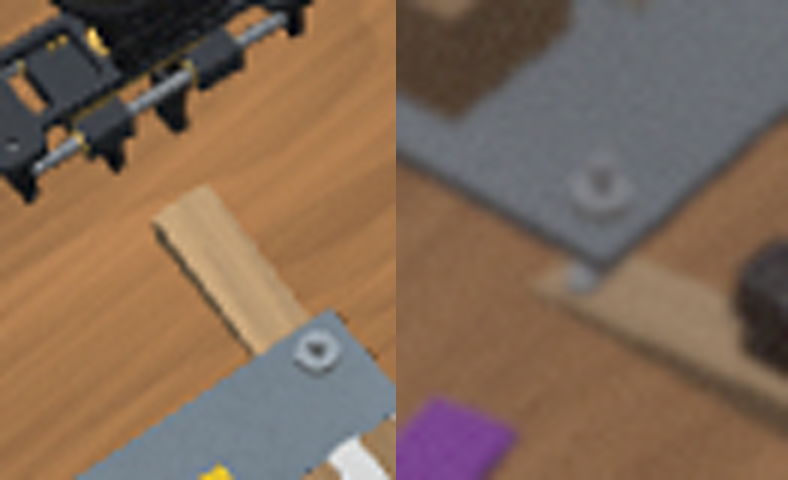

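Request:
arm_command([
  {"slide": [0,0,0],"rot": [0,0,0],"grip": 0},
  {"slide": [0,0,-0.015],"rot": [0,0,0],"grip": 0},
  {"slide": [0,0,-0.012],"rot": [0,0,0],"grip": 0},
  {"slide": [0,0,-0.009],"rot": [0,0,0],"grip": 0},
  {"slide": [0.004,-0.0004,0],"rot": [0,0,0],"grip": 0},
  {"slide": [0.004,-0.0005,0],"rot": [0,0,0],"grip": 0},
  {"slide": [0.003,-0.0003,0],"rot": [0,0,0],"grip": 0},
  {"slide": [0,0,0],"rot": [0,0,0],"grip": 0},
])

```text
time: 15.25
ee_pos: [0.4368, -0.0236, 0.0082]
eef_rot: [0.998, -0.058, 0.0, 0.0]
ft_force: [-0.7, -0.1, 0.4]
width: 0.0006
grip_force: 0.0
```

Request:
arm_command([
  {"slide": [0.001,-0.0001,0],"rot": [0,0,0],"grip": 0},
  {"slide": [0.001,-0.0001,0],"rot": [0,0,0],"grip": 0},
  {"slide": [0.001,-0.0001,0],"rot": [0,0,0],"grip": 0},
  {"slide": [0.001,-0.0001,0],"rot": [0,0,0],"grip": 0},
  {"slide": [0.001,-0.0001,0],"rot": [0,0,0],"grip": 0},
  {"slide": [0,0,0],"rot": [0,0,0],"grip": 0},
  {"slide": [0,0,0],"rot": [0,0,0],"grip": 0},
  {"slide": [0,0,0],"rot": [0,0,0],"grip": 0},
])

```text
time: 16.25
ee_pos: [0.4413, -0.024, 0.008]
eef_rot: [0.998, -0.058, 0.0, 0.0]
ft_force: [0.0, 0.8, 0.4]
width: 0.0006
grip_force: 0.0
```

Request:
arm_command([
  {"slide": [0.001,-0.0001,0],"rot": [0,0,0],"grip": 0},
  {"slide": [0.001,-0.0001,0],"rot": [0,0,0],"grip": 0},
  {"slide": [0,0,0],"rot": [0,0,0],"grip": 0},
  {"slide": [0,0,0],"rot": [0,0,0],"grip": 0},
  {"slide": [0,0,0],"rot": [0,0,0],"grip": 0},
  {"slide": [0,0,0],"rot": [0,0,0],"grip": 0},
  {"slide": [0,0,0],"rot": [0,0,0],"grip": 0},
  {"slide": [0,0,0],"rot": [0,0,0],"grip": 0},
])

```text
time: 17.25
ee_pos: [0.4434, -0.0242, 0.008]
eef_rot: [0.998, -0.058, -0.0, 0.0]
ft_force: [1.0, 0.3, -0.5]
width: 0.0005
grip_force: 0.0
```

Request:
arm_command([
  {"slide": [0.001,-0.0001,0],"rot": [0,0,0],"grip": 0},
  {"slide": [0.001,-0.0001,0],"rot": [0,0,0],"grip": 0},
  {"slide": [0,0,0],"rot": [0,0,0],"grip": 0},
  {"slide": [0,0,0],"rot": [0,0,0],"grip": 0},
  {"slide": [0,0,0],"rot": [0,0,0],"grip": 0},
  {"slide": [0,0,0],"rot": [0,0,0],"grip": 0},
  {"slide": [0,0,0],"rot": [0,0,0],"grip": 0},
  {"slide": [0,0,0],"rot": [0,0,0],"grip": 0},
])

```text
time: 18.25
ee_pos: [0.4454, -0.0244, 0.008]
eef_rot: [0.998, -0.058, -0.0, 0.0]
ft_force: [0.3, 0.2, -0.2]
width: 0.0005
grip_force: 0.0
```

Request:
arm_command([
  {"slide": [0.001,-0.0001,0],"rot": [0,0,0],"grip": 0},
  {"slide": [0.001,-0.0001,0],"rot": [0,0,0],"grip": 0},
  {"slide": [0,0,0],"rot": [0,0,0],"grip": 0},
  {"slide": [0,0,0],"rot": [0,0,0],"grip": 0},
  {"slide": [0,0,0],"rot": [0,0,0],"grip": 0},
  {"slide": [0,0,0],"rot": [0,0,0],"grip": 0},
  {"slide": [0,0,0],"rot": [0,0,0],"grip": 0},
  {"slide": [0,0,0],"rot": [0,0,0],"grip": 0},
])

```text
time: 19.25
ee_pos: [0.4466, -0.0246, 0.0078]
eef_rot: [0.998, -0.058, -0.001, 0.0]
ft_force: [-5.0, 0.7, 3.6]
width: 0.0007
grip_force: 2.6
```

Request:
arm_command([
  {"slide": [0.001,-0.0001,0],"rot": [0,0,0],"grip": 0},
  {"slide": [0,0,0],"rot": [0,0,0],"grip": 0},
  {"slide": [0,0,0],"rot": [0,0,0],"grip": 0},
  {"slide": [0,0,0],"rot": [0,0,0],"grip": 0},
  {"slide": [0,0,0],"rot": [0,0,0],"grip": 0},
  {"slide": [0,0,0],"rot": [0,0,0],"grip": 0},
  {"slide": [0,0,0],"rot": [0,0,0],"grip": 0},
  {"slide": [0,0,0],"rot": [0,0,0],"grip": 0},
])

```text
time: 20.25
ee_pos: [0.4466, -0.0246, 0.0076]
eef_rot: [0.998, -0.058, -0.002, 0.0]
ft_force: [-9.2, 1.3, 8.3]
width: 0.0005
grip_force: 4.7
```

Request:
arm_command([
  {"slide": [0.001,-0.0001,0.0005],"rot": [0,0,0],"grip": 0},
  {"slide": [0,0,0],"rot": [0,0,0],"grip": 0},
  {"slide": [0,0,0],"rot": [0,0,0],"grip": 0},
  {"slide": [0,0,0],"rot": [0,0,0],"grip": 0},
  {"slide": [0,0,0],"rot": [0,0,0],"grip": 0},
  {"slide": [0,0,0],"rot": [0,0,0],"grip": 0},
  {"slide": [0,0,0],"rot": [0,0,0],"grip": 0},
  {"slide": [0,0,0],"rot": [0,0,0],"grip": 0},
])

```text
time: 21.25
ee_pos: [0.4467, -0.0246, 0.0076]
eef_rot: [0.998, -0.058, -0.003, 0.0]
ft_force: [-10.8, 1.2, 5.9]
width: 0.0001
grip_force: 5.5
```

Request:
arm_command([
  {"slide": [0.001,-0.0001,0.0008],"rot": [0,0,0],"grip": 0},
  {"slide": [0,0,0],"rot": [0,0,0],"grip": 0},
  {"slide": [0,0,0],"rot": [0,0,0],"grip": 0},
  {"slide": [0,0,0],"rot": [0,0,0],"grip": 0},
  {"slide": [0,0,0],"rot": [0,0,0],"grip": 0},
  {"slide": [0,0,0],"rot": [0,0,0],"grip": 0},
  {"slide": [0,0,0],"rot": [0,0,0],"grip": 0},
  {"slide": [0,0,0],"rot": [0,0,0],"grip": 0},
])

```text
time: 22.25
ee_pos: [0.4474, -0.0248, 0.008]
eef_rot: [0.998, -0.058, -0.003, 0.0]
ft_force: [-9.6, 0.6, -0.1]
width: 0.0
grip_force: 4.7
```

Request:
arm_command([
  {"slide": [0.0008,-0.0001,0.0006],"rot": [0,0,0],"grip": 0},
  {"slide": [0,0,0],"rot": [0,0,0],"grip": 0},
  {"slide": [0,0,0],"rot": [0,0,0],"grip": 0},
  {"slide": [0,0,0],"rot": [0,0,0],"grip": 0},
  {"slide": [0,0,0],"rot": [0,0,0],"grip": 0},
  {"slide": [0,0,0],"rot": [0,0,0],"grip": 0},
  {"slide": [0,0,0],"rot": [0,0,0],"grip": 0},
  {"slide": [0,0,0],"rot": [0,0,0],"grip": 0},
])

```text
time: 23.25
ee_pos: [0.4477, -0.0249, 0.0084]
eef_rot: [0.998, -0.058, -0.003, 0.0]
ft_force: [-11.8, 1.3, -1.3]
width: 0.0006
grip_force: 5.2
```

Request:
arm_command([
  {"slide": [0.001,-0.0001,0.0005],"rot": [0,0,0],"grip": 0},
  {"slide": [0,0,0],"rot": [0,0,0],"grip": 0},
  {"slide": [0,0,0],"rot": [0,0,0],"grip": 0},
  {"slide": [0,0,0],"rot": [0,0,0],"grip": 0},
  {"slide": [0,0,0],"rot": [0,0,0],"grip": 0},
  {"slide": [0,0,0],"rot": [0,0,0],"grip": 0},
  {"slide": [0,0,0],"rot": [0,0,0],"grip": 0},
  {"slide": [0,0,0],"rot": [0,0,0],"grip": 0},
])

```text
time: 24.25
ee_pos: [0.4483, -0.025, 0.0087]
eef_rot: [0.998, -0.058, -0.004, 0.0]
ft_force: [-10.9, 1.4, -0.8]
width: 0.0005
grip_force: 5.7
```

Request:
arm_command([
  {"slide": [0.001,-0.0001,0.0004],"rot": [0,0,0],"grip": 0},
  {"slide": [0.001,-0.0001,0.0004],"rot": [0,0,0],"grip": 0},
  {"slide": [0,0,0],"rot": [0,0,0],"grip": 0},
  {"slide": [0,0,0],"rot": [0,0,0],"grip": 0},
  {"slide": [0,0,0],"rot": [0,0,0],"grip": 0},
  {"slide": [0,0,0],"rot": [0,0,0],"grip": 0},
  {"slide": [0,0,0],"rot": [0,0,0],"grip": 0},
  {"slide": [0,0,0],"rot": [0,0,0],"grip": 0},
])

```text
time: 25.25
ee_pos: [0.4495, -0.0251, 0.0092]
eef_rot: [0.998, -0.058, -0.005, 0.0]
ft_force: [-13.2, 1.9, -0.1]
width: 0.0001
grip_force: 6.9
```

Request:
arm_command([
  {"slide": [0.001,-0.0001,0.0004],"rot": [0,0,0],"grip": 0},
  {"slide": [0.001,-0.0001,0.0004],"rot": [0,0,0],"grip": 0},
  {"slide": [0,0,0],"rot": [0,0,0],"grip": 0},
  {"slide": [0,0,0],"rot": [0,0,0],"grip": 0},
  {"slide": [0,0,0],"rot": [0,0,0],"grip": 0},
  {"slide": [0,0,0],"rot": [0,0,0],"grip": 0},
  {"slide": [0,0,0],"rot": [0,0,0],"grip": 0},
  {"slide": [0,0,0],"rot": [0,0,0],"grip": 0},
])

```text
time: 26.25
ee_pos: [0.4506, -0.0253, 0.0096]
eef_rot: [0.998, -0.058, -0.006, 0.0]
ft_force: [-15.5, 1.8, -1.0]
width: 0.0005
grip_force: 8.0
```

Request:
arm_command([
  {"slide": [0.001,-0.0001,0.0003],"rot": [0,0,0],"grip": 0},
  {"slide": [0.0005,-0.0001,0.0002],"rot": [0,0,0],"grip": 0},
  {"slide": [0,0,0],"rot": [0,0,0],"grip": 0},
  {"slide": [0,0,0],"rot": [0,0,0],"grip": 0},
  {"slide": [0,0,0],"rot": [0,0,0],"grip": 0},
  {"slide": [0,0,0],"rot": [0,0,0],"grip": 0},
  {"slide": [0,0,0],"rot": [0,0,0],"grip": 0},
  {"slide": [0,0,0],"rot": [0,0,0],"grip": 0},
])

```text
time: 27.25
ee_pos: [0.4514, -0.0254, 0.0098]
eef_rot: [0.998, -0.058, -0.006, 0.0]
ft_force: [-18.6, 2.0, -1.0]
width: 0.0006
grip_force: 9.0
```

Tight. Back off, rise, and check the result numerically.

Request:
arm_command([
  {"slide": [-0.004,0.0004,-0.001],"rot": [0,0,0],"grip": 0},
  {"slide": [-0.008,0.0009,0],"rot": [0,0,0],"grip": 0},
  {"slide": [-0.012,0.001,0],"rot": [0,0,0],"grip": 0},
  {"slide": [0,0,0.03],"rot": [0,0,0],"grip": 0},
  {"slide": [0,0,0.05],"rot": [0,0,0],"grip": 0},
  {"slide": [0,0,0.05],"rot": [0,0,0],"grip": 0},
  {"slide": [0,0,0.03],"rot": [0,0,0],"grip": 0},
  {"slide": [0,0,0],"rot": [0,0,0],"grip": 0},
])

```text
time: 28.25
ee_pos: [0.435, -0.0235, 0.1739]
eef_rot: [0.998, -0.059, 0.003, 0.001]
ft_force: [0.5, 0.2, -1.0]
width: 0.0004
grip_force: 0.0
```

```bash
python3 - <<'E'
from h import *
a=snap('scene','z.png');b=snap('side','z2.png')
s=sensors.read_state();print(s['time'],s['ee_pos'],s['ft_force'])
for n,p in (('scene',a),('side',b)):
    for r in eyes.look_for('wedge',p)[:4]: print(n,np.round(r['bbox'],1),round(r['conf'],2))
    c=np.array([.4505+.0095+.075*.994,-.0255-.0095*.11-.075*.112])  # predicted centre
    R=np.array([[.9937,.1123],[-.1123,.9937]])
    P=np.array([proj(p,[*(c+R@[x,y]),z]) for x,y,z in[(-.075,.018,.024),(-.075,-.018,.024),(-.075,.018,0),(-.075,-.018,0),(.075,.018,.0),(.075,-.018,0)]]);print('pred',P.min(0),P.max(0))
# deck ring shift vs first picture
for p,f,(x,y) in((a,'a.png',(263,238)),(b,'b.png',(276,175))):
    g=cv2.imread('pics/'+f)[y:y+20,x:x+20].astype(np.float32).mean(2);h=p['pixels'][y:y+20,x:x+20].astype(np.float32).mean(2)
    print(f,cv2.phaseCorrelate(g,h,cv2.createHanningWindow((20,20),cv2.CV_32F)))
E
```

```text
28.35 [ 0.4333438  -0.02351816  0.17118633] [-0.21074215 -0.23860458  0.29799469]
scene [288.9 206.  329.7 243.9] 0.92
scene [249.7 225.8 271.1 250.1] 0.71
scene [285.1 125.1 327.3 139.1] 0.57
scene [205.8 241.  312.9 336.5] 0.31
pred [244.94454524 220.70682337] [281.29628461 263.25640067]
side [234.5 207.8 275.8 249.6] 0.8
side [260.1 335.2 326.  379.3] 0.63
side [277.5 189.9 326.9 220.5] 0.56
pred [275.75214307 189.27252997] [323.10815397 218.42915924]
a.png ((0.07936385474497776, 0.10090718545947297), 0.7735440278053284)
b.png ((0.05892038300663138, -0.5297961153422808), 0.7876694309711456)
```

```bash
python3 -c "
from bench import order
print(order.close_job())"
```

```text
the job is handed in; nothing more can be done
None
```

The wooden wedge is jammed thin end first under the short foot and the job is handed in at about 28 s. The final push was about 18 N and I estimate the corner rose under 1 mm. An earlier push while gripping the wedge overshot to about 33 N, so I backed off, let go and finished gently from behind the heel.

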